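# Load the bent tube in the holding jig and swing the keeper bar to its stop

### The job

Lay the Z-shaped steel tube in the holding jig so that both of its legs rest in the two V notches, setting it down rather than dropping it. Then let go and push the free end of the keeper bar round its pivot pin, over the tube, until it rests against the stop post. Leave the bottle, the tin and the beaker where they stand.

Things in the scene. Friction and masses are not known exactly. Their poses are not given: they have to be found in the camera images.
- tube: loose flat Z-shaped tube of bright steel, 12 mm thick, 90 g; straight middle along y, legs along x: one at y = +53 to x = -45 mm, one at y = -53 to x = +45 mm (centre line; 12 mm bend radius; round ends add 6 mm). Origin: middle of the centre line and centre of mass; z up. Lies flat on the bench (origin 6 mm up) at any yaw. A half turn gives the same shape; do not turn it over.
- jig: fixed jig; base plate 120 (x) x 235 mm (y -110 to +125), 12 mm thick; origin on the bench, z up. Two grey V rests, 20 mm long in x, 36 wide in y, tops 51 mm above the bench, 90 degree grooves along x, mouth 28 mm, centred at x = -31, y = +53 and x = +31, y = -53 mm. Pivot post, 18 mm thick, at y = -86; round stop post, 12 mm thick, 74 high, at x = +16, y = +98 mm.
- jig_seat (a point): where the tube's origin lies when both legs rest in the V grooves: on the jig's axis, 45 mm above the bench; axes as the jig's. The seated tube's y axis lies along the jig's y axis, either way round. The grooves centre the tube in y; its place in x is free by about 10 mm.
- jig_pin (a point): axis of the pivot pin of the keeper bar (vertical), at jig x = 0, y = -86 mm, at the bar's mid height, 61 mm above the bench; the screw head above it ends 75 mm above the bench
- keeper (a joint): angle (rad) by which the dark steel keeper bar stands open about the pivot pin: 0 = along the jig's +y against the stop post, over the tube's middle; grows counter-clockwise seen from above (at 1.57 the bar would point to the jig's -x). Range 0 to 1.5, starts at 0.6 to 1.15. Friction keeps it where it is left; about 1 N at the free end moves it.
- keeper_end (a point): point on the bar's centre line near its free end, 188 mm from the pin, at mid height (61 mm above the bench); y points along the bar away from the pin. The bar is 20 mm wide, 12 mm thick (55 to 67 mm above the bench, 4 mm over a seated tube) and ends, rounded, 200 mm from the pin. Fingers pushing within 30 mm of the free end clear the V rests and tube.
- bottle: glass bottle with a blue cap, 72 mm wide, 136 mm high, standing behind the work; origin under its centre; leave it alone
- tin: round flat tin with a green lid, 74 mm wide, 33 mm high, standing behind the work; origin under its centre; leave it alone
- beaker: glass beaker, 72 mm wide, 95 mm high, standing behind the work; origin under its centre; leave it alone
There are look-alikes about, which are no part of the job. What is meant by the tube is not red, and is the smaller of those in its own colour.

How it is judged (in metres and radians):
On the way, in this order (a step that is already met when the one before it is completed fails the run):
1. the tube, still held in the gripper, is lowered to within 10 mm of its resting height over both V notches (x of tube in the frame of jig_seat between -0.016 and 0.016 m and y of tube in the frame of jig_seat between -0.012 and 0.012 m and z of tube in the frame of jig_seat between -0.008 and 0.01 m and angle between the y axis of tube and the y axis of jig, either way round below 0.15 rad and contact force between tube and the fingers above 0.5 N), for 0.05 s.
2. the tube is released and both legs rest in the V notches, with the keeper bar still open (x of tube in the frame of jig_seat between -0.012 and 0.012 m and y of tube in the frame of jig_seat between -0.006 and 0.006 m and z of tube in the frame of jig_seat between -0.004 and 0.004 m and angle between the y axis of tube and the y axis of jig, either way round below 0.07 rad and angle between tube's own z axis and vertical below 0.06 rad and contact force between tube and the fingers below 0.2 N and linear speed of tube below 0.02 m/s and value of joint keeper above 0.3 rad), for 0.2 s.
3. the keeper bar rests against its stop (value of joint keeper below 0.03 rad), for 0.2 s.
At the end, for the whole second after the job is handed in: The tube lies released and at rest with both legs in the V notches (origin within 12 mm of the seat along the jig's x, 6 mm in y, 4 mm in height, its y axis within 0.07 rad of the jig's, level within 0.06 rad), and the keeper bar is at rest within 0.03 rad of its stop (x of tube in the frame of jig_seat between -0.012 and 0.012 m and y of tube in the frame of jig_seat between -0.006 and 0.006 m and z of tube in the frame of jig_seat between -0.004 and 0.004 m and angle between the y axis of tube and the y axis of jig, either way round below 0.07 rad and angle between tube's own z axis and vertical below 0.06 rad and contact force between tube and the fingers below 0.2 N and linear speed of tube below 0.02 m/s and value of joint keeper below 0.03 rad and velocity of joint keeper between -0.05 and 0.05 rad/s); the robot touches nothing.
It fails at once if the bottle is moved by more than 30 mm (distance of bottle from where it was at the start of the episode above 0.03 m).
It fails at once if the tin is moved by more than 30 mm (distance of tin from where it was at the start of the episode above 0.03 m).
It fails at once if the beaker is moved by more than 30 mm (distance of beaker from where it was at the start of the episode above 0.03 m).
It also fails if it takes over 56 s, if anything falls off the work surface, if the arm or the gripper's body presses on something with over 40 N, if the wrist force passes 120 N, or if a joint passes its speed limit or range.

### The arm

A 6-joint arm with a two-finger parallel gripper is mounted at the origin on a cart in front of the work surface, level with it; the furniture and walls round the work are solid. World frame = base frame: x ahead of the robot, y to its left, z up, the work surface at z = 0. Lengths are in mm, angles in rad, forces in N, time in s.
With the tool pointing down it reaches from about 275 to 1000 mm from the base axis. Payload 8.4 kg.
Tool frame: the origin (TCP) lies midway between the tips of the shut fingers; the grasp point (between the pads) lies 19 mm behind it; z points along the fingers, y is the direction in which the jaws open and shut (so a half turn about z gives the same grasp; the last joint's range is limited). The gripper opens to 85 mm and grips with 20 to 120 N. Pads are 22 mm wide; open, the fingers measure 114 mm over their backs; the gripper's body (76 mm by 85 mm) begins 54 mm behind the grasp point. The pads swing forward as they close: fully open they stand 13 mm farther back than shut.
Start: joints at [-1.156, 0.353, 1.633, -0, 1.155, -0.002], TCP at [253.022, -571.496, 231.281] pointing down, gripper open.
Joint ranges: [-2.63, 2.63], [-0.92, 2.1], [0.06, 2.66], [-1.3, 4.44], [0, 2.69], [-3.02, 3.02]. Speed limits (rad/s): [2.22, 2.22, 2.79, 3.14, 3.14, 3.14].

### API

Orientations are given as [roll, pitch, yaw] about the fixed x, y, z axes, in that order (R = Rz(yaw) Ry(pitch) Rx(roll)).
In Python, from rig import * gives the robot as it stands.
- The arm moves only by the tool play_rows, never from a script. Its argument "moves" is a list of rows, each a list of 3 entries, a list of its own where there are three numbers: the shift along the tool's x, y, z in m, then the turn, a rotation vector about the tool's x, y, z in rad, then the opening in per cent of the stroke, from 0 (shut) to 100 (fully open). In form: [[[x, y, z], [rx, ry, rz], fingers], ...]. A call has 1 to 20 rows; each row shifts and turns the commanded pose from where the row before left it, along the tool's axes as they then stand; what a row does not reach is not made up. A row lasts 1/10 s, in which the tool goes at most 50 mm and 8.59 degrees, less where a joint would pass 70% of its speed; a pose out of reach is approached as far as the arm can. A call is refused whole if a number of a shift passes 0.05 or a number of a turn 0.15, either way. A call with a gripper value outside its range is refused whole. The fingers move at their own pace and stop on an object; "squeeze" is the grip in N (left out, the last holds). Time passes only in rows, so rows that do not move let the fingers close. It gives the time, the measured TCP pose, the force and the opening at its end, in the units of the state.
- sense(): the state, without advancing time (a new reading comes with each control period).
- grab_frame(name): name is "side" or "top"; returns a dict with "pixels" (384x512x3 uint8, red, green, blue), "intrinsics" (3x3 intrinsics, pixels), "R" (3x3) and "t" (3): a world point X has camera coordinates R X + t. Camera axes: x right, y down, z forward; pixel columns grow to the right and rows downward; lengths in mm; the calibration is good to about 2 mm. A picture is of the moment at which its call begins. There is no depth.
- sign_off(): hands the job in, once; it reports no verdict.
The state is a dict: "clock": time; "qpos": joint angles; "qvel": joint speeds; "joint_efforts": joint torques, N m; "eef_pos": TCP position; "tcp_rot": TCP orientation; "contact_force": force on the tool from outside, world axes, zero at the start; "wrist_torque": the same for the moment, N m; "opening": opening from 0.0 (shut) to 1.0 (fully open).
Only numpy, scipy, OpenCV 4.12 (cv2) and the standard library are available. Lean on these libraries where they do the work, as an engineer would, in place of code of your own. Each camera call takes 0.05 s, during which the arm holds its last target. There are 200 camera calls.

## Working session

There is one attempt and no reset: what is moved stays moved. The work goes in short steps, Python scripts to look and compute and a tool call to move; the robot and the scene stay as the last step left them, time stands still between calls to the robot, and variables do not carry over. Pictures are saved under pics/ and viewed, about 8 in all and at most 12, crops included, and the job is handed in when it is done.

Besides the shell and the picture viewer there is one more tool, called after "Request:" as name(argument=value, ...) on one line, values as JSON. play_rows: Moves the arm, as the interface text tells. Its arguments: {"type":"object","properties":{"moves":{"type":"array"},"squeeze":{"type":"number"}},"required":["moves"]}

```bash
mkdir -p pics; ls; cat > h.py <<'E'
from rig import *
import numpy as np, cv2
def snap(n,f):
    d=grab_frame(n); cv2.imwrite('pics/'+f+'.png',d['pixels'][:,:,::-1]); np.savez('pics/'+f+'.npz',**d); return d
def load(f): return np.load('pics/'+f+'.npz')
def cast(d,uv,z):
    K,R,t=d['intrinsics'],d['R'],np.asarray(d['t']).ravel()
    uv=np.atleast_2d(uv).astype(float)
    r=(R.T@np.linalg.inv(K)@np.c_[uv,np.ones(len(uv))].T).T
    c=-R.T@t
    return c+r*((z-c[2])/r[:,2])[:,None]
def proj(d,X):
    p=(d['R']@np.atleast_2d(X).T).T+np.asarray(d['t']).ravel(); p=(d['intrinsics']@p.T).T
    return p[:,:2]/p[:,2:]
E
python3 - <<'E'
from h import *
a=snap('top','t0'); b=snap('side','s0')
for d in(a,b): print(d['intrinsics'],-d['R'].T@np.ravel(d['t']),d['R'])
print(sense())
cv2.imwrite('pics/both.png',cv2.resize(np.vstack([a['pixels'],b['pixels']])[:,:,::-1],(400,600)))
E
```

```text
pics
[[370.65570128   0.         253.05085689]
 [  0.         370.65570128 192.37079237]
 [  0.           0.           1.        ]] [ 510.02606899    9.09402219 1021.51381351] [[ 0.0092611  -0.99987807  0.01257253]
 [-0.9950504  -0.01045895 -0.09881963]
 [ 0.09893908 -0.01159513 -0.99502594]]
[[422.94138529   0.         259.37916858]
 [  0.         422.94138529 182.62853402]
 [  0.           0.           1.        ]] [ 552.74885971 -918.74433857  698.25498054] [[ 0.9962277  -0.08624995 -0.00955632]
 [-0.05569192 -0.55101361 -0.83263582]
 [ 0.06654913  0.83002708 -0.55373844]]
{'clock': 0.1, 'qpos': array([-1.15638180e+00,  3.53618996e-01,  1.63402889e+00, -1.09060919e-05,
        1.15517615e+00, -2.39071220e-03]), 'qvel': array([ 0.00108825, -0.00129915, -0.00335785,  0.00225516,  0.00193962,
       -0.00066459]), 'joint_efforts': array([ 9.33335505e-04, -6.06354475e+01, -3.42821002e+01, -1.08869799e-05,
        3.95568815e-03, -2.58705859e-05]), 'eef_pos': array([ 252.86554057, -571.12162702,  230.62490375]), 'tcp_rot': array([-3.14036125e+00,  7.02826538e-06,  4.16809648e-01]), 'contact_force': array([-0.20224743, -0.38312171, -0.17110636]), 'wrist_torque': array([ 0.04191221,  0.03084924, -0.00083762]), 'opening': 0.9976771447037935}
```

View pics/t0.png

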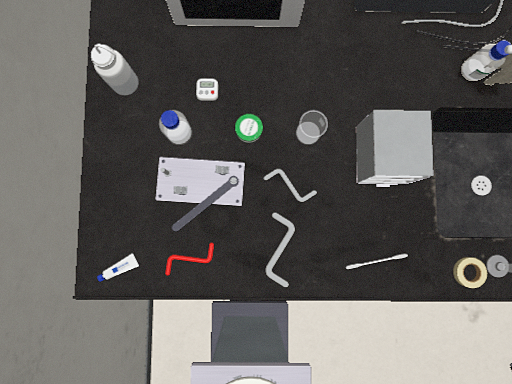

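View pics/s0.png

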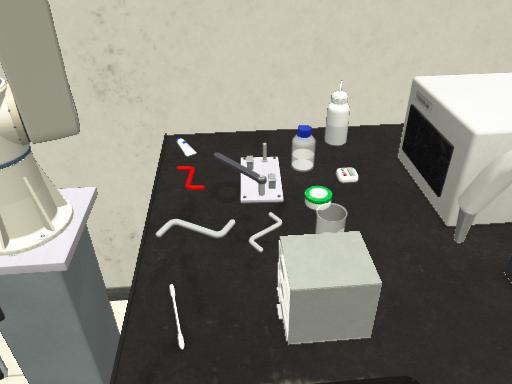

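Top view: three Z tubes. The red one is at (190,260), a larger steel one at (282,250) and a smaller steel one at (290,185). The last fits ("not red, smaller of its colour"). The jig plate is at (200,181), with its pivot at (234,181) and the keeper end at (176,228). Next I'll measure these and confirm the tube in a crop.

```bash
python3 - <<'E'
from h import *
d=load('t0'); im=d['pixels']
hsv=cv2.cvtColor(im,cv2.COLOR_RGB2HSV)
m=((hsv[:,:,2]>105)&(hsv[:,:,1]<60)).astype(np.uint8)
n,l,s,c=cv2.connectedComponentsWithStats(m)
for (u0,v0,u1,v1,z,nm) in[(255,160,325,206,6,'small'),(255,207,310,290,6,'large'),(150,150,250,210,12,'plate')]:
    i=max(range(1,n),key=lambda i:s[i,4]*(u0<c[i,0]<u1 and v0<c[i,1]<v1))
    cn,_=cv2.findContours((l==i).astype(np.uint8),0,1)
    P=cast(d,cn[0][:,0],z)[:,:2].astype(np.float32)
    r=cv2.minAreaRect(P)
    vs,us=np.nonzero(l==i); Q=cast(d,np.c_[us,vs],z)
    print(nm,s[i],r,'centroid',Q.mean(0)); print(cv2.boxPoints(r))
    if nm=='plate':continue
    ex=cv2.approxPolyDP(cn[0],3,True)[:,0]; print(ex.tolist()); print(cast(d,ex,z)[:,:2].round().tolist())
big=cv2.resize(im[150:300,150:330,::-1],None,fx=4,fy=4,interpolation=cv2.INTER_CUBIC)
cv2.imwrite('pics/c1.png',big)
for u in [(177,230),(234,181),(166,171)]: print(cast(d,u,67 if u[0]!=234 else 75))
E
```

```text
small [264 169  53  33 322] ((632.6600341796875, -104.59003448486328), (145.15631103515625, 47.85736083984375), 58.64654541015625) centroid [ 632.73308451 -104.27004299    6.        ]
[[ 574.46204  -154.1194  ]
 [ 615.33093  -179.02036 ]
 [ 690.85803   -55.06067 ]
 [ 649.98914   -30.159714]]
[[264, 177], [278, 172], [300, 201], [316, 193], [313, 190], [300, 197], [280, 169]]
[[654.0, -33.0], [668.0, -71.0], [589.0, -132.0], [611.0, -176.0], [619.0, -168.0], [600.0, -132.0], [677.0, -77.0]]
large [266 213  29  74 600] ((456.87261962890625, -77.3016128540039), (64.96418762207031, 192.9580535888672), 83.65304565429688) centroid [456.0431123  -76.76171209   6.        ]
[[ 357.3941    -98.918976]
 [ 549.16943  -120.25026 ]
 [ 556.35114   -55.68425 ]
 [ 364.5758    -34.352966]]
[[273, 213], [288, 231], [266, 266], [266, 274], [287, 286], [271, 268], [294, 227]]
[[555.0, -58.0], [506.0, -99.0], [412.0, -40.0], [390.0, -40.0], [359.0, -96.0], [406.0, -53.0], [517.0, -115.0]]
plate [ 155  157   90   49 3534] ((640.9461669921875, 143.28616333007812), (236.8544158935547, 121.16484832763672), 86.79751586914062) centroid [642.14496203 146.12172524  12.        ]
[[573.84247  28.42833]
 [694.81805  21.65947]
 [708.04987 258.14398]
 [587.0743  264.91284]]
[[506.2565888  191.44261581  67.        ]]
[[633.02086176  47.34700464  75.        ]]
[[658.2949066  224.41025395  67.        ]]
```

View pics/c1.png

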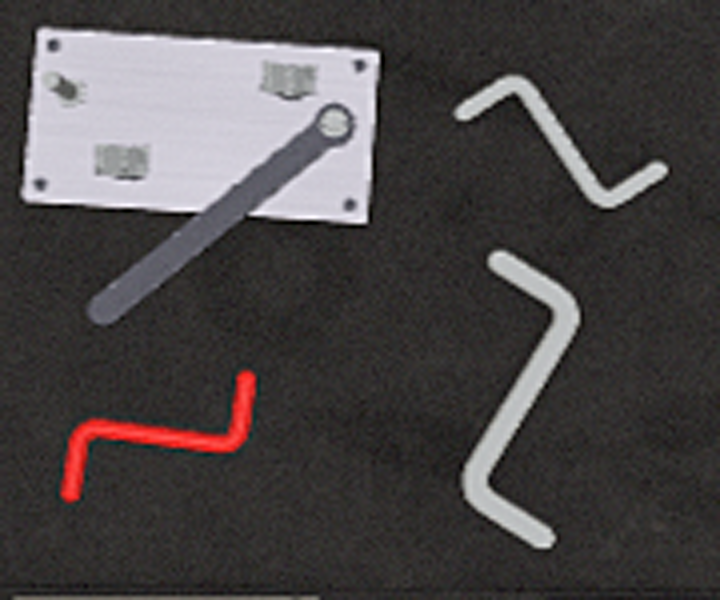

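The crop confirms the small bright-steel Z, centred near top pixel (290,185). The other steel Z is clearly thicker and longer. The plate measures 237x121 mm against 235x120 nominal, and the keeper is at about 0.8 rad. Next I'll refine the tube angle and check for obstacles.

```bash
cat >> h.py <<'E'
def tubefit(d,box,z=6):
    im=d['pixels']; hsv=cv2.cvtColor(im,cv2.COLOR_RGB2HSV)
    m=((hsv[:,:,2]>105)&(hsv[:,:,1]<60)).astype(np.uint8)
    u0,v0,u1,v1=box; vs,us=np.nonzero(m[v0:v1,u0:u1]); P=cast(d,np.c_[us+u0,vs+v0],z)[:,:2]
    return P
def mid(P,c,ang):  # refine middle line
    for _ in range(6):
        y=np.array([np.cos(ang),np.sin(ang)]); x=np.array([y[1],-y[0]])
        q=(P-c)@np.c_[x,y]; k=(abs(q[:,0])<9)&(abs(q[:,1])<38)
        v=cv2.fitLine(P[k].astype(np.float32),cv2.DIST_L2,0,.01,.01).ravel()
        ang=np.arctan2(v[1],v[0])if v[:2]@y>0 else np.arctan2(-v[1],-v[0])
        c=c+x*((v[2:]-c)@x)
    q=(P-c)@np.c_[np.array([np.sin(ang),-np.cos(ang)]),[np.cos(ang),np.sin(ang)]]
    return c,ang,q.min(0),q.max(0)
def go(x,y,z,yaw):
    s=sense(); p=s['eef_pos']; w=s['tcp_rot'][2]
    dx,dy,dz=x-p[0],y-p[1],z-p[2]
    print('tool dx dy dz mm',np.round([dx*np.cos(w)+dy*np.sin(w),dx*np.sin(w)-dy*np.cos(w),-dz],1),'rz',round(-(yaw-w),3),'at',p.round(1),'yaw',w.round(3),'tilt',s['tcp_rot'][:2].round(3),'t',s['clock'],'F',s['contact_force'].round(1))
E
python3 - <<'E'
from h import *
d=load('t0'); P=tubefit(d,(258,163,322,206)); P=P[np.ones(len(P),bool)]
print(mid(P,np.array([632.7,-104.4]),.637))
s=load('s0');P=tubefit(s,(247,210,285,253)); print(mid(P,np.array([632.7,-104.4]),.637))
print('bottle',cast(d,(170,118),136),'box top',cast(d,[(357,112),(432,112),(357,184)],0), cast(d,[(357,112),(357,184)],150))
print('box side',cast(s,[(280,236),(372,236)],150))
E
```

```text
(array([ 632.30245043, -103.86336576]), np.float32(0.5898918), array([-50.17666756, -58.77911547]), array([51.62233411, 59.55902905]))
(array([ 630.56866777, -101.45595804]), np.float32(0.58640945), array([-53.26460642, -57.54288766]), array([88.54820291, 63.37373514]))
bottle [[778.49867327 203.34340366 136.        ]] box top [[ 8.44148956e+02 -2.96010082e+02  0.00000000e+00]
 [ 8.47005973e+02 -5.10420583e+02  0.00000000e+00]
 [ 6.38076438e+02 -2.92187723e+02 -1.13686838e-13]] [[ 795.08605345 -251.2083227   150.        ]
 [ 619.27340792 -247.94724241  150.        ]]
box side [[ 642.6393453  -289.81298715  150.        ]
 [ 822.00158742 -307.34283273  150.        ]]
```

Request:
play_rows(moves=[[[0,0,0],[0,0,-0.11],100],[[0,0,0],[0,0,-0.11],100],[[0,0,0],[0,0,0],100],[[0,0,0],[0,0,0],100]], squeeze=40)

```text
clock: 0.5
eef_pos: [253.0, -571.3, 231.0]
tcp_rot: [-3.141, -0.0, 0.634]
contact_force: [0.3, 0.9, 0.5]
opening: 1.004
```

Request:
play_rows(moves=[[[0,0,0],[0,0,0.046],100],[[0.028,-0.026,0],[0,0,0],100],[[0.028,-0.026,0],[0,0,0],100],[[0.028,-0.026,0],[0,0,0],100],[[0.028,-0.026,0],[0,0,0],100],[[0.028,-0.026,0],[0,0,0],100],[[0.028,-0.026,0],[0,0,0],100],[[0.028,-0.026,0],[0,0,0],100],[[0.028,-0.026,0],[0,0,0],100],[[0.028,-0.026,0],[0,0,0],100],[[0.028,-0.026,0],[0,0,0],100],[[0,0,0],[0,0,0],100]])

```text
clock: 1.7
eef_pos: [340.9, -196.2, 231.2]
tcp_rot: [-3.141, -0.001, 0.591]
contact_force: [0.5, 0.5, -0.3]
opening: 0.998
```

Request:
play_rows(moves=[[[0.037,0.01,0],[0,0,0],100],[[0.037,0.01,0],[0,0,0],100],[[0.037,0.01,0],[0,0,0],100],[[0.037,0.01,0],[0,0,0],100],[[0.037,0.01,0],[0,0,0],100],[[0.037,0.01,0],[0,0,0],100],[[0.037,0.01,0],[0,0,0],100],[[0.037,0.01,0],[0,0,0],100],[[0,0,0.04],[0,0,0],100],[[0,0,0.04],[0,0,0],100],[[0,0,0],[0,0,0],100],[[0,0,0],[0,0,0],100]])

```text
clock: 2.9
eef_pos: [630.9, -101.7, 151.3]
tcp_rot: [-3.141, 0.001, 0.589]
contact_force: [0.2, -0.4, 1.3]
opening: 0.997
```

```bash
python3 - <<'E'
from h import *
go(632,-103,60,.588)
s=snap('side','s1'); cv2.imwrite('pics/s1c.png',cv2.resize(s['pixels'][130:280,180:360,::-1],None,fx=4,fy=4,interpolation=cv2.INTER_CUBIC))
E
```

```text
tool dx dy dz mm [ 0.2  1.7 91.3] rz 0.001 at [ 630.9 -101.7  151.3] yaw 0.589 tilt [-3.141e+00  1.000e-03] t 2.9 F [ 0.2 -0.4  1.3]
```

View pics/s1c.png

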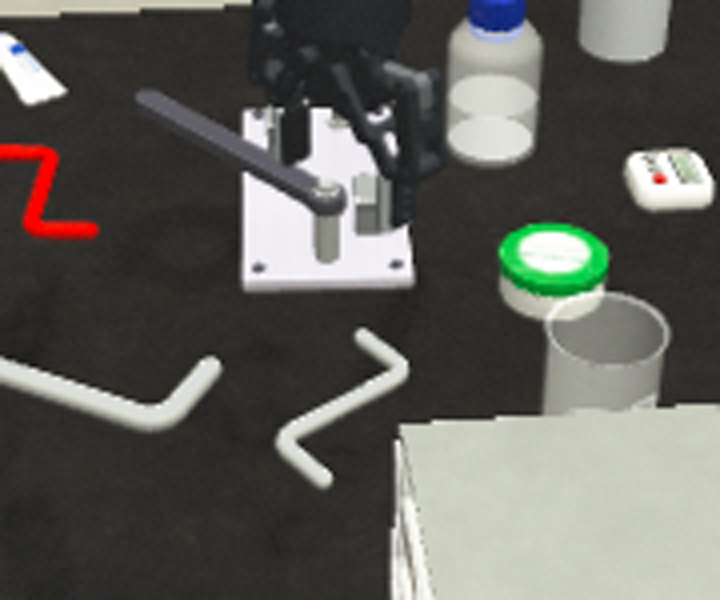

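The gripper is over the bench tube in the crop (tube middle at about crop (340,400)), with the jaws across it and the beaker and tin clear. Descending.

Request:
play_rows(moves=[[[0,0.002,0.03],[0,0,0],60],[[0,0,0.03],[0,0,0],60],[[0,0,0.03],[0,0,0],60],[[0,0,0.03],[0,0,0],60],[[0,0,0.015],[0,0,0],60],[[0,0,0.005],[0,0,0],60],[[0,0,0.005],[0,0,0],60],[[0,0,0.003],[0,0,0],60],[[0,0,0],[0,0,0],60],[[0,0,0],[0,0,0],60]])

```text
clock: 3.95
eef_pos: [632.8, -102.9, 4.1]
tcp_rot: [3.141, -0.001, 0.591]
contact_force: [-0.1, -0.0, 0.0]
opening: 0.6
```

Request:
play_rows(moves=[[[0,0,0],[0,0,0],40],[[0,0,0],[0,0,0],25],[[0,0,0],[0,0,0],20],[[0,0,0],[0,0,0],0],[[0,0,0],[0,0,0],0],[[0,0,0],[0,0,0],0],[[0,0,0],[0,0,0],0],[[0,0,0],[0,0,0],0]], squeeze=50)

```text
clock: 4.75
eef_pos: [632.4, -102.9, 3.6]
tcp_rot: [3.141, -0.0, 0.591]
contact_force: [-2.1, -0.1, 5.1]
opening: 0.112
```

Request:
play_rows(moves=[[[0,0,-0.005],[0,0,0],0],[[0,0,-0.01],[0,0,0],0],[[0,0,-0.02],[0,0,0],0],[[0,0,-0.03],[0,0,0],0],[[0,0,-0.03],[0,0,0],0],[[0,0,-0.03],[0,0,0],0],[[0,0,0],[0,0,0],0],[[0,0,0],[0,0,0],0],[[0,0,0],[0,0,0],0]])

```text
clock: 5.65
eef_pos: [631.4, -102.7, 127.5]
tcp_rot: [-3.141, 0.001, 0.591]
contact_force: [0.7, 0.6, -0.4]
opening: 0.111
```

```bash
python3 - <<'E'
from h import *
go(640.5,135.8,120,1.515); print(sense()['opening'])
s=snap('side','s2'); t=snap('top','t2')
r=lambda i:cv2.resize(i[:,:,::-1],(400,400),interpolation=cv2.INTER_CUBIC)
cv2.imwrite('pics/s2c.png',np.hstack([r(s['pixels'][130:260,200:330]),r(t['pixels'][120:250,225:355])]))
E
```

```text
tool dx dy dz mm [ 140.4 -193.     7.5] rz -0.924 at [ 631.4 -102.7  127.5] yaw 0.591 tilt [-3.141e+00  1.000e-03] t 5.65 F [ 0.7  0.6 -0.4]
0.11125597781397914
```

View pics/s2c.png

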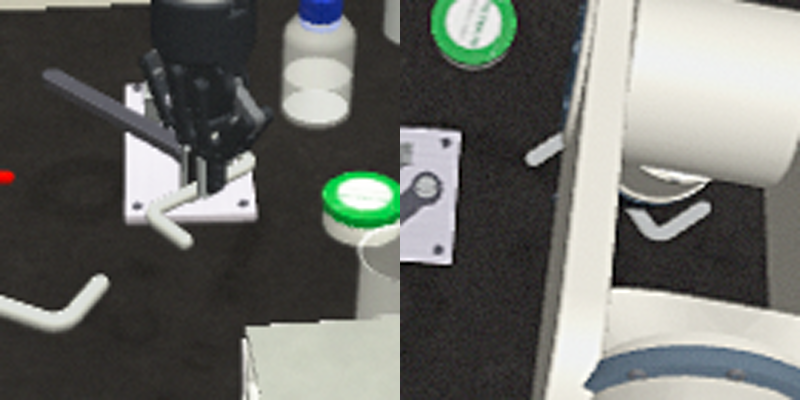

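Held: the tube is level between the pads. The top crop shows its ends at about (266.6,172) and (325.8,187.3).

```bash
python3 - <<'E'
from h import *
t=load('t2'); E=cast(t,[(266.6,172),(325.8,187.3)],130)[:,:2]
v=E[0]-E[1]; print(E,E.mean(0),np.hypot(*v))
# expected end vector in tube frame: (+53 end at x=-51) minus (-53,+51) = (-102,106)
a=np.arctan2(v[1],v[0])-np.arctan2(106,-102); print('tube y dir',a+np.pi/2)
E
```

```text
[[ 648.79512348  -33.78145924]
 [ 612.89276199 -177.71576449]] [ 630.84394274 -105.74861187] 148.34440935980405
tube y dir 0.5601790279421504
```

Request:
play_rows(moves=[[[0,0,0],[0,0,-0.103],0],[[0,0,0],[0,0,-0.103],0],[[0,0,0],[0,0,-0.103],0],[[0,0,0],[0,0,-0.103],0],[[0,0,0],[0,0,-0.103],0],[[0,0,0],[0,0,-0.103],0],[[0,0,0],[0,0,-0.103],0],[[0,0,0],[0,0,-0.103],0],[[0,0,0],[0,0,-0.1],0],[[0.03,-0.0005,0],[0,0,0],0],[[0.03,-0.0005,0],[0,0,0],0],[[0.03,-0.0005,0],[0,0,0],0],[[0.03,-0.0005,0],[0,0,0],0],[[0.03,-0.0005,0],[0,0,0],0],[[0.03,-0.0005,0],[0,0,0],0],[[0.03,-0.0005,0],[0,0,0],0],[[0.03,-0.0005,0],[0,0,0],0],[[0,0,0],[0,0,0],0],[[0,0,0],[0,0,0],0]])

```text
clock: 7.65
eef_pos: [641.1, 137.4, 127.2]
tcp_rot: [-3.14, 0.001, 1.516]
contact_force: [0.2, 0.2, -0.3]
opening: 0.113
```

Request:
play_rows(moves=[[[0,0,0.02],[0,0,0],0],[[0,0,0.02],[0,0,0],0],[[0,0,0.02],[0,0,0],0],[[0,0,0],[0,0,0],0],[[0,0,0],[0,0,0],0],[[0,0,0],[0,0,0],0]])

```text
clock: 8.25
eef_pos: [642.4, 136.6, 69.3]
tcp_rot: [3.14, -0.0, 1.514]
contact_force: [0.3, 0.7, -1.1]
opening: 0.112
```

```bash
python3 - <<'E'
from h import *
go(640.6,136.8,41,1.515); print(sense()['opening'])
s=snap('side','s3'); t=snap('top','t3')
r=lambda i:cv2.resize(i[:,:,::-1],(400,400),interpolation=cv2.INTER_CUBIC)
cv2.imwrite('pics/s3c.png',np.hstack([r(s['pixels'][125:225,210:310]),r(t['pixels'][130:230,150:250])]))
E
```

```text
tool dx dy dz mm [ 0.1 -1.8 28.3] rz -0.001 at [642.4 136.6  69.3] yaw 1.514 tilt [ 3.14 -0.  ] t 8.25 F [ 0.3  0.7 -1.1]
0.11154022987128406
```

View pics/s3c.png

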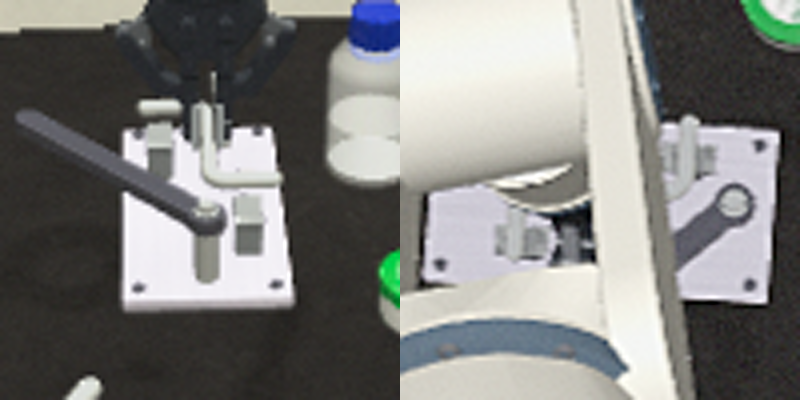

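The tube hangs over both rests. In the top view the legs are at u≈222 and 178.8 and the rests at u≈223 and 180.5. I'll check these with parallax taken out.

```bash
python3 - <<'E'
from h import *
t=load('t3'); J=np.array([640.5,135.8]); yd=np.array([.056,.998]); xd=np.array([.998,-.056])
f=lambda uv,z:((cast(t,uv,z)[:,:2]-J)@np.c_[xd,yd]).round(1).tolist()
print('legs',f([(222,162),(178.8,187)],78),'rests',f([(223,170),(180.5,190)],51))
g=cv2.cvtColor(t['pixels'],cv2.COLOR_RGB2GRAY)
for v in (160,162,164,166,170): print(v,g[v,212:234].tolist())
for v in (182,185,188,190,192): print(v,g[v,170:192].tolist())
E
```

```text
legs [[44.2, -54.6], [-27.7, 50.7]] rests [[27.8, -56.5], [-32.6, 50.8]]
160 [160, 175, 121, 68, 103, 108, 99, 73, 160, 205, 197, 213, 194, 38, 40, 41, 25, 35, 40, 25, 26, 28]
162 [135, 148, 136, 163, 206, 213, 214, 199, 183, 191, 190, 187, 204, 219, 222, 224, 225, 226, 233, 241, 240, 224]
164 [125, 123, 135, 186, 215, 211, 211, 199, 183, 191, 190, 176, 189, 209, 206, 206, 204, 205, 205, 204, 203, 206]
166 [125, 123, 149, 169, 167, 167, 150, 167, 187, 190, 192, 173, 156, 187, 167, 164, 186, 193, 211, 209, 209, 209]
170 [129, 128, 127, 132, 171, 177, 145, 167, 194, 192, 194, 173, 136, 146, 161, 158, 167, 203, 204, 202, 205, 201]
182 [201, 205, 204, 203, 202, 204, 196, 184, 198, 185, 146, 110, 159, 181, 187, 211, 231, 225, 200, 172, 123, 94]
185 [208, 208, 208, 207, 209, 210, 199, 183, 187, 189, 177, 187, 212, 211, 215, 219, 230, 197, 13, 23, 29, 40]
188 [206, 205, 207, 188, 159, 160, 172, 197, 189, 193, 173, 141, 146, 150, 133, 135, 161, 201, 204, 102, 84, 127]
190 [206, 210, 211, 199, 176, 161, 165, 194, 187, 192, 173, 138, 146, 146, 140, 141, 153, 194, 208, 178, 151, 125]
192 [205, 207, 209, 184, 126, 142, 169, 194, 189, 191, 162, 130, 151, 151, 163, 165, 162, 181, 150, 27, 90, 124]
```

Legs sit within about 2 mm of the grooves. Lowering.

Request:
play_rows(moves=[[[0,-0.002,0.01],[0,0,0],0],[[0,0,0.005],[0,0,0],0],[[0,0,0.005],[0,0,0],0],[[0,0,0.003],[0,0,0],0],[[0,0,0.001],[0,0,0],0],[[0,0,0],[0,0,0],0],[[0,0,0],[0,0,0],0],[[0,0,0],[0,0,0],0]])

```text
clock: 9.15
eef_pos: [639.9, 137.2, 44.5]
tcp_rot: [3.141, -0.0, 1.515]
contact_force: [0.1, 0.1, -0.9]
opening: 0.112
```

Request:
play_rows(moves=[[[0,0,0.001],[0,0,0],0],[[0,0,0.001],[0,0,0],0],[[0,0,0],[0,0,0],0],[[0,0,0],[0,0,0],0],[[0,0,0],[0,0,0],0]])

```text
clock: 9.65
eef_pos: [640.0, 137.4, 42.6]
tcp_rot: [3.141, -0.0, 1.515]
contact_force: [-0.1, 2.2, 3.3]
opening: 0.11
```

Request:
play_rows(moves=[[[0.001,0,0.0005],[0,0,0],0],[[0,0,0],[0,0,0],0],[[0,0,0],[0,0,0],0],[[0,0,0],[0,0,0],0]])

```text
clock: 10.05
eef_pos: [640.0, 137.5, 42.5]
tcp_rot: [3.141, 0.001, 1.515]
contact_force: [-2.3, -2.2, 7.4]
opening: 0.114
```

Request:
play_rows(moves=[[[0,0,0],[0,0,0],13],[[0,0,0],[0,0,0],16],[[0,0,0],[0,0,0],20],[[0,0,0],[0,0,0],26],[[0,0,0],[0,0,0],35],[[0,0,0],[0,0,0],45],[[0,0,0],[0,0,0],45],[[0,0,0],[0,0,0],45],[[0,0,-0.01],[0,0,0],45],[[0,0,-0.02],[0,0,0],45],[[0,0,-0.03],[0,0,0],45],[[0,0,-0.03],[0,0,0],45],[[0,0,-0.03],[0,0,0],45],[[0,0,0],[0,0,0],45],[[0,0,0],[0,0,0],45]])

```text
clock: 11.55
eef_pos: [640.2, 138.2, 163.1]
tcp_rot: [3.14, -0.001, 1.515]
contact_force: [0.5, -0.3, 0.0]
opening: 0.448
```

```bash
python3 - <<'E'
from h import *
print(sense()['opening'])
s=snap('side','s4'); t=snap('top','t4')
r=lambda i:cv2.resize(i[:,:,::-1],(400,400),interpolation=cv2.INTER_CUBIC)
cv2.imwrite('pics/s4c.png',np.hstack([r(s['pixels'][125:225,210:310]),r(t['pixels'][130:230,150:250])]))
J=np.array([640.5,135.8]); yd=np.array([.056,.998]); xd=np.array([.998,-.056])
al=.8
for rad in(200,188,175):
  for k in (0,.8):
    j=np.array([-rad*np.sin(k),-86+rad*np.cos(k)]); print(rad,k,J+j[0]*xd+j[1]*yd)
E
```

```text
0.44827153341078335
200 0 [646.884 249.572]
200 0.8 [500.3028394 197.0690474]
188 0 [646.212 237.596]
188 0.8 [508.42570904 188.24322456]
175 0 [645.484 224.622]
175 0.8 [517.22548448 178.68191648]
```

View pics/s4c.png

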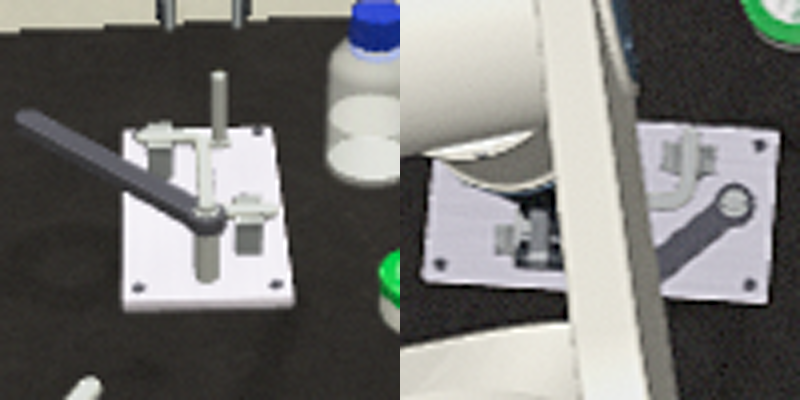

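Seated: the side crop shows the legs at (165,135) and (250,210), in both notches, with the tube level and the keeper still open. Now I'll shut the fingers, turn them to match the bar and go to its open side.

Request:
play_rows(moves=[[[0,0,0],[0,0,-0.1],0],[[0,0,0],[0,0,-0.1],0],[[0,0,0],[0,0,-0.1],0],[[0,0,0],[0,0,-0.1],0],[[0,0,0],[0,0,-0.1],0],[[0,0,0],[0,0,-0.1],0],[[0,0,0],[0,0,-0.1],0],[[0,0,0],[0,0,-0.1],0],[[0.0242,-0.0216,0],[0,0,0],0],[[0.0242,-0.0216,0],[0,0,0],0],[[0.0242,-0.0216,0],[0,0,0],0],[[0.0242,-0.0216,0],[0,0,0],0],[[0.0242,-0.0216,0],[0,0,0],0],[[0,0,0],[0,0,0],0],[[0,0,0],[0,0,0],0]], squeeze=30)

```text
clock: 13.15
eef_pos: [477.8, 154.0, 161.2]
tcp_rot: [-3.141, -0.0, 2.315]
contact_force: [-0.3, 0.9, 0.0]
opening: 0.003
```

```bash
python3 - <<'E'
from h import *
go(478.7,154.1,52,2.314)
s=load('s4'); J=np.array([640.5,135.8]); yd=np.array([.056,.998]); xd=np.array([.998,-.056])
print('ends',((cast(s,[(210+137/4,125+135/4),(210+279/4,125+212/4)],45)[:,:2]-J)@np.c_[xd,yd]).round(1))
E
```

```text
tool dx dy dz mm [ -0.5   0.7 109.2] rz 0.001 at [477.8 154.  161.2] yaw 2.315 tilt [-3.141 -0.   ] t 13.15 F [-0.3  0.9  0. ]
ends [[-47.1  57.8]
 [ 53.4 -54.6]]
```

Request:
play_rows(moves=[[[0,0,0.03],[0,0,0],0],[[0,0,0.03],[0,0,0],0],[[0,0,0.03],[0,0,0],0],[[0,0,0.018],[0,0,0],0],[[0,0,0],[0,0,0],0],[[0,0,0],[0,0,0],0],[[0,0.005,0],[0,0,0],0],[[0,0.005,0],[0,0,0],0],[[0,0.005,0],[0,0,0],0],[[0,0,0],[0,0,0],0]])

```text
clock: 14.15
eef_pos: [490.6, 164.9, 54.5]
tcp_rot: [3.14, 0.001, 2.315]
contact_force: [-0.6, 0.2, -0.5]
opening: 0.001
```

Request:
play_rows(moves=[[[0.001,0.011,0],[0,0,0.06],0],[[0.001,0.011,0],[0,0,0.06],0],[[0.001,0.011,0],[0,0,0.06],0],[[0.001,0.011,0],[0,0,0.06],0],[[0.001,0.011,0],[0,0,0.06],0],[[0.001,0.011,0],[0,0,0.06],0],[[0.001,0.011,0],[0,0,0.06],0],[[0.001,0.011,0],[0,0,0.06],0],[[0.001,0.011,0],[0,0,0.06],0],[[0.001,0.011,0],[0,0,0.06],0],[[0,0,0],[0,0,0],0],[[0,0,0],[0,0,0],0]])

```text
clock: 15.35
eef_pos: [580.9, 222.3, 53.7]
tcp_rot: [-3.141, 0.0, 1.717]
contact_force: [0.1, -0.3, -0.5]
opening: 0.0
```

```bash
python3 - <<'E'
from h import *
P=np.array([635.7,49.9]); yd=np.array([.056,.998]); xd=np.array([.998,-.056])
go(640,140,52,1.515); q=(sense()['eef_pos'][:2]-P); print('jig rel pin',q@xd,q@yd)
s=snap('side','s5'); cv2.imwrite('pics/s5c.png',cv2.resize(s['pixels'][120:220,200:320,::-1],None,fx=5,fy=5,interpolation=cv2.INTER_CUBIC))
E
```

```text
tool dx dy dz mm [-90.   46.5   1.7] rz 0.202 at [580.9 222.3  53.7] yaw 1.717 tilt [-3.141  0.   ] t 15.35 F [ 0.1 -0.3 -0.5]
jig rel pin -64.3054644992812 169.0079612885343
```

View pics/s5c.png

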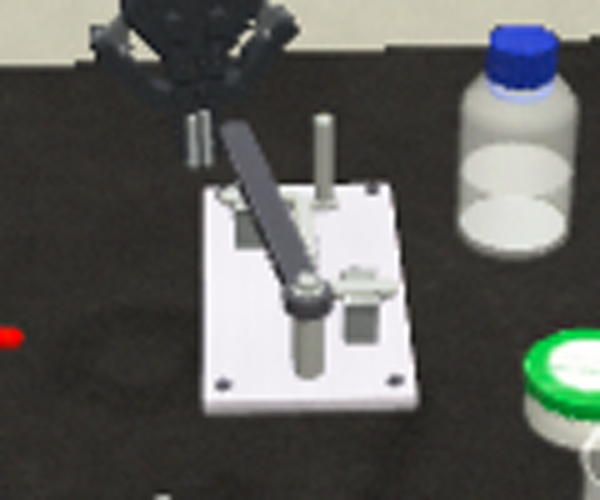

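The bar is closing (finger at crop (200,140), bar tip at (235,130)) and the tube is still seated. Continuing.

Request:
play_rows(moves=[[[0.001,0.011,0],[0,0,0.06],0],[[0.001,0.011,0],[0,0,0.06],0],[[0,0.01,0],[0,0,0.06],0],[[0,0.003,0],[0,0,0.02],0],[[0,0.002,0],[0,0,0],0],[[0,0,0],[0,0,0],0],[[0,0,0],[0,0,0],0]])

```text
clock: 16.1
eef_pos: [617.5, 226.8, 53.8]
tcp_rot: [-3.141, 0.0, 1.516]
contact_force: [-0.4, -0.0, 0.7]
opening: 0.004
```

Request:
play_rows(moves=[[[0,0.002,0],[0,0,0],0],[[0,0.001,0],[0,0,0],0],[[0,0,0],[0,0,0],0],[[0,0,0],[0,0,0],0]])

```text
clock: 16.5
eef_pos: [620.4, 226.7, 53.7]
tcp_rot: [-3.141, 0.0, 1.515]
contact_force: [-3.6, 0.9, 2.4]
opening: 0.001
```

```bash
python3 - <<'E'
from h import *
P=np.array([635.7,49.9]); yd=np.array([.056,.998]); xd=np.array([.998,-.056])
q=(sense()['eef_pos'][:2]-P); print('jig rel pin',q@xd,q@yd,sense()['contact_force'])
s=snap('side','s6'); cv2.imwrite('pics/s6c.png',cv2.resize(s['pixels'][120:220,200:320,::-1],None,fx=5,fy=5,interpolation=cv2.INTER_CUBIC))
E
```

```text
jig rel pin -25.188115001815497 175.6143091127375 [-3.58526938  0.85361988  2.38487168]
```

View pics/s6c.png

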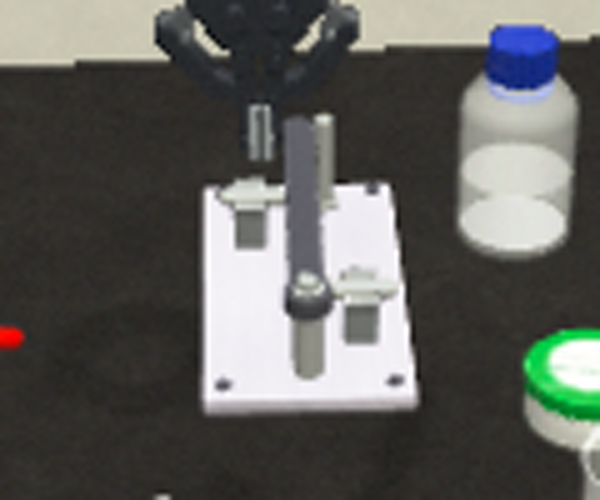

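The bar (crop (300,125)) lies alongside the stop post (323,130), and force is appearing. I'll press a little more to confirm the stop, hold, then withdraw.

Request:
play_rows(moves=[[[0,0.001,0],[0,0,0],0],[[0,0.001,0],[0,0,0],0],[[0,0,0],[0,0,0],0],[[0,0,0],[0,0,0],0],[[0,0,0],[0,0,0],0]])

```text
clock: 17.05
eef_pos: [620.6, 226.7, 53.6]
tcp_rot: [-3.137, 0.001, 1.515]
contact_force: [-11.1, 1.3, 6.0]
opening: -0.002
```

Force rose to 11 N with no travel, so the bar is firmly on the stop. Backing off.

Request:
play_rows(moves=[[[0,-0.003,0],[0,0,0],0],[[0,-0.01,0],[0,0,0],0],[[0,-0.02,0],[0,0,0],0],[[0,-0.02,0],[0,0,0],0],[[0,0,-0.03],[0,0,0],0],[[0,0,-0.04],[0,0,0],0],[[0,0,-0.04],[0,0,0],0],[[0,0,-0.03],[0,0,0],0],[[-0.02,-0.03,0],[0,0,0],0],[[-0.02,-0.03,0],[0,0,0],0],[[-0.02,-0.03,0],[0,0,0],0],[[-0.02,-0.03,0],[0,0,0],0],[[-0.02,-0.03,0],[0,0,0],0],[[0,0,0],[0,0,0],0],[[0,0,0],[0,0,0],0],[[0,0,0],[0,0,0],0]])

```text
clock: 18.65
eef_pos: [415.8, 138.6, 194.2]
tcp_rot: [3.14, -0.001, 1.515]
contact_force: [0.6, -0.4, 0.7]
opening: 0.004
```

```bash
python3 - <<'E'
from h import *
s=snap('side','s7'); t=snap('top','t7'); print(sense()['clock'],sense()['contact_force'])
r=lambda i:cv2.resize(i[:,:,::-1],(400,400),interpolation=cv2.INTER_CUBIC)
cv2.imwrite('pics/s7c.png',np.hstack([r(s['pixels'][120:220,210:310]),r(t['pixels'][130:230,150:250])]))
E
```

```text
18.75 [0.41631819 0.40082806 0.9817664 ]
```

View pics/s7c.png

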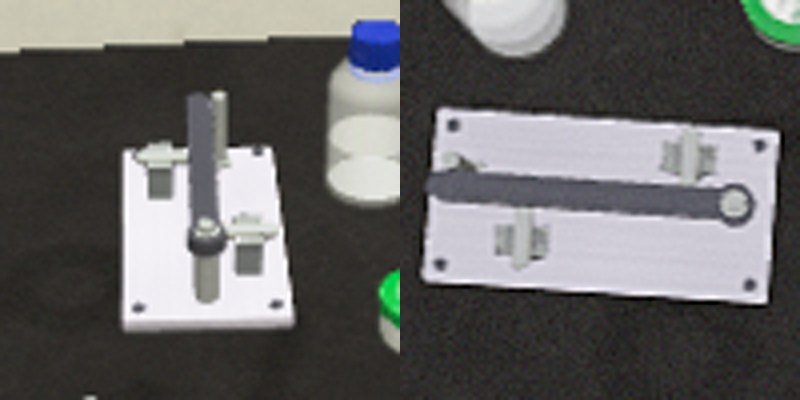

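Both legs lie in the grooves (crop (690,155) and (522,240)). The bar's slope of 0.062 matches the plate edge's 0.064, and it touches the stop. The robot is clear, so I'm handing in.

```bash
python3 -c "
from rig import *
print(sign_off())"
```

```text
the job is handed in; nothing more can be done
None
```

I laid the smaller bright-steel Z tube in the jig with both legs in the V notches, let go, and swung the keeper bar over it onto the stop post. The job is handed in at about 19 s of the 56 s; the sign-off gave no verdict.

- **Tube:** it was lowered slowly until about 3 N of contact showed, then released with the keeper still open at about 0.8 rad. A rough reading of the leg ends afterwards put it about 3 mm off in x and 2 mm in y. Both are within the 12 mm and 6 mm limits and about the calibration error. I did not re-measure it after the keeper closed; the final views show both legs in the grooves.
- **Keeper:** when I pressed on, the force rose to 11 N with no further travel, so the bar was against the stop. After backing off, it lined up with the plate edge in the top view to about 0.002 rad, a reading that is coarse at this image size.
- **Bottle, tin and beaker:** I never moved close to them, and the bottle and the tin look in place in the last crops. The beaker is not in those crops, so I did not check it at the end.
- **Disagreement:** the tube's angle in the gripper read 0.56 rad from two end points, against 0.59 rad for the gripper itself. I put this down to picking those points by eye, and the tube seated without trouble.

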